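# Show the robin print on the mantel easel

## Task

Turn the round display stand by its brass knob until it clicks with the easel facing the brass mark on its foot. Stand the framed robin print from the letter rack on the easel, right way up, picture side out and centred, its foot on the ledge and its back against the uprights. Set it down gently without letting it drop, let go, and leave the other ornaments where they are.

Things in the scene. Friction and masses are not known exactly. Their poses are not given: they have to be found in the camera images.
- stand: fixed dark steel round foot of the display stand, 250 mm across; origin: centre of its underside, z up. Its x axis points to a small brass mark sticking out of its rim: the way the easel must face in the end (away from the robot, give or take 15 degrees)
- turntable (a joint): angle (rad) of the oak disc (230 mm across, top 46 mm above the shelf) that turns about stand's z with easel and knob; 0 = easel faces the brass mark, + = anticlockwise from above. Starts at 0.7 to 1.4. Light friction; a sprung click stop at 0 (also at +-1.57) catches within 0.05 rad, takes 2 to 8 N at the knob to enter or leave, and holds the disc
- knob (a point): centre of the top of the brass turning knob, a plain upright post 14 mm in diameter and 36 mm high on the disc, 100 mm from its axis, to the easel's left (+y of the stand when the joint reads 0); its top is 82 mm above the shelf
- easel: two oak uprights on the disc, leaning back 27 degrees. Origin: midway between them, on their front faces, 48 mm above the shelf. x = square out of the sloped faces (outward and up), y = sideways, z = up the slope. Front faces lie at x = 0, z = 0 to 140 mm, each 16 mm wide, at y = -30 and +30 mm
- rack: fixed oak letter rack, base 96 x 170 x 12 mm; origin: centre of its underside, z up. Four boards across x, 6 mm thick, 160 mm wide, leave three 21 mm slots at x = 27, 0 and -27 mm; their tops are 60, 72, 85 and 98 mm above the shelf, lowest at +x. Envelopes in the two back slots end 112 mm above the shelf
- picture: framed robin print, dark wooden frame: a flat block 15 mm thick (x), 120 mm wide (y), 150 mm high (z), 0.2 to 0.42 kg; origin: centre of its underside (the foot), z towards its top edge, x out of the picture side. It starts upright in the rack's slot at x = 27 mm, foot 12 mm above the shelf, picture side to the rack's +x
- teapot: yellow ceramic teapot ornament, 170 mm from spout to handle, 115 mm high; origin under its centre. Bystander
- vase: matte white porcelain vase, 104 mm in diameter, 200 mm high; origin under its centre. Bystander
- acrylic_box: clear acrylic box with a press-button latch, 104 x 154 x 76 mm; origin under its centre. Bystander
- key_block: steel key hook block with three pegs, 45 x 150 x 75 mm; origin under its centre. Bystander
- robin: wooden robin figure, 108 mm high; origin under its round base, 64 mm in diameter. Bystander
- candle: amber glass candle jar with a wooden lid, 78 mm in diameter, 95 mm high; origin under its centre. Bystander
- easel_top (a point): middle of the easel at the top of its uprights (z = 140 mm up the slope). A 120 mm long ledge is clamped square across the uprights: flat floor x = 0 to 22 mm, then a lip x = 22 to 28 mm, 10 mm high. Its floor may be anywhere from z = 25 to 60 mm in easel; this height is not reported, so feel for it. It does not slip under 25 N

How it is judged:
On the way:
1. the print, still held by the fingers, is set down on the easel along its slope (contact force between picture and the fingers above 1 N and contact force between picture and easel above 0.5 N and angle between the z axis of picture and the z axis of easel, either way round below 0.17 rad and z of picture in the frame of easel below 0.065 m and x of picture in the frame of easel between 0.003 and 0.018 m), for 0.2 s.
At the end, for the whole second after the job is handed in: The disc is at its click stop, easel facing the brass mark (within 4 degrees); the released print rests still on the easel, right way up, picture side out, foot on the ledge behind the lip, within 4.5 degrees of flat against the uprights, centred within 12 mm (value of joint turntable between -0.07 and 0.07 rad and angle between the z axis of picture and the z axis of easel, either way round below 0.08 rad and angle between the x axis of picture and the x axis of easel, either way round below 0.08 rad and angle between picture's own z axis and vertical below 0.7 rad and angle between picture's own x axis and vertical below 1.3 rad and y of picture in the frame of easel between -0.012 and 0.012 m and x of picture in the frame of easel between 0.003 and 0.0145 m and z of picture in the frame of easel between 0.02 and 0.065 m and contact force between picture and easel above 0.8 N and linear speed of picture below 0.02 m/s and angular speed of picture below 0.1 rad/s); the robot touches nothing.
It fails at once if the print drops or falls free of the fingers (contact force between picture and the fingers below 0.05 N and linear speed of picture above 0.25 m/s).
It fails at once if the print is forced hard against the easel (over 60 N) (contact force between picture and easel above 60 N).
It fails at once if an ornament is moved by more than 20 mm (distance of any of teapot, vase, acrylic_box, key_block, robin, candle from where it was at the start of the episode above 0.02 m).
It also fails if it takes over 67 s, if anything falls off the work surface, if the arm or the gripper's body presses on something with over 40 N, if the wrist force passes 120 N, or if a joint passes its speed limit or range.

## Robot

A 7-joint arm with a two-finger parallel gripper is mounted at the origin on the work surface. World frame = base frame: x ahead of the robot, y to its left, z up, the work surface at z = 0. Lengths are in m, angles in rad, forces in N, time in s.
With the tool pointing down it reaches from about 0.425 to 1.025 m from the base axis. Payload 9.4 kg.
Tool frame: the origin (TCP) lies between the finger pads; the fingertips stand 19 mm ahead of it and the grasp point (between the pads) is the TCP (robot.nose_length is the z of the fingertips in the tool frame, in m); z points along the fingers, y is the line along which they close (so a half turn about z gives the same grasp; the last joint's range is limited). The gripper opens to 85 mm and grips with 20 to 120 N. Pads are 22 mm wide; open, the fingers measure 114 mm over their backs; the gripper's body (76 mm by 85 mm) begins 54 mm behind the grasp point. The pads swing forward as they close: fully open they stand 13 mm farther back than shut.
Start: joints at [-1.259, 0.599, -0.003, 1.599, 0.002, 0.943, -0.08], TCP at [0.275, 0.671, 0.25] pointing down, gripper open.
Joint ranges: [-2.57, 2.57], [-0.35, 1.97], [-1.29, 1.29], [0.11, 2.56], [-1.05, 4.19], [0.11, 1.86], [-2.63, 2.63]. Speed limits (rad/s): [2.22, 2.22, 3.01, 3.01, 3.14, 3.14, 3.14].

## Interface

Orientations are given as a unit quaternion [x, y, z, w].
In Python, from rig import robot gives the robot as it stands.
- The arm moves only by the shell command python3 -m handwheel 'ROWS' [FORCE]. ROWS is JSON, a list of rows, each an object of numbers: "jaw": the opening, from 0 (shut) to 1 (fully open); "x", "y", "z": the shift along the tool's x, y, z normalised to -1 to 1, where 1 is 3 cm; "yaw": the turn about the tool's z normalised to -1 to 1, where 1 is 4 degrees. A call has 1 to 12 rows; each row shifts and turns the commanded pose from where the row before left it, along the tool's axes as they then stand; what a row does not reach is not made up. A row lasts 1/10 s, in which the tool goes at most 50 mm and 8.59 degrees, less where a joint would pass 70% of its speed; a pose out of reach is approached as far as the arm can. A call with a number of a shift or a turn outside -1 to 1 is refused whole. A call with a gripper value outside its range is refused whole. The fingers move at their own pace and stop on an object; FORCE is the grip in N (left out, the last holds). Time passes only in rows, so rows that do not move let the fingers close. It gives the time, the measured TCP pose, the force, the opening and the grip force at its end, in the units of the state.
- robot.state(): the state, without advancing time (a new reading comes with each control period).
- robot.read_camera(name): name is "side" or "top" or "wrist"; returns (picture, depth): 420x560x3 uint8, blue, green, red; 420x560 float32, m along the optical axis (not along the pixel's ray), 0 where there is no reading.
- robot.camera_model(name): a dict with "fov_y" (degrees; the focal length in pixels is half the picture's height over the tangent of half this angle, whatever the lens; pixels are square), "cx", "cy" (the principal point, pixels), "k1" (the pictures are not rectified: a ray, as slopes to the right and down, at radius r is drawn at 1 + k1 r^2 times it, then the intrinsics apply), "R" (3x3) and "t" (3): a world point X has camera coordinates R X + t; the wrist camera has in their place "mount" (4x4, takes a point from camera to tool coordinates, whose origin is the TCP and whose axes are the flange's). Camera axes: x right, y down, z forward; pixel columns grow to the right and rows downward; lengths in m; the calibration is good to about 2 mm. A picture is of the moment at which its call begins: read the wrist's pose just before it. camera_model takes no time and is no camera call.
- robot.hand_in(): hands the job in; it is judged then, once.
The state is a dict: "t": time; "joint_positions": joint angles; "joint_vel": joint speeds; "effort": joint torques, N m; "tcp_pos": TCP position; "ee_rot": TCP orientation; "ft_force": force on the tool from outside, world axes, zero at the start; "ft_torque": the same for the moment, N m; "width": opening from 0.0 (shut) to 1.0 (fully open); "grasp_force": force on a finger pad.
Only numpy, scipy, OpenCV 4.12 (cv2) and the standard library are available. Lean on these libraries where they do the work, as an engineer would, in place of code of your own. Each camera call takes 0.05 s, during which the arm holds its last target. There are 200 camera calls.

## Working session

There is one attempt and no reset: what is moved stays moved. The work goes in short steps, Python scripts to look and compute and a shell command to move; the robot and the scene stay as the last step left them, time stands still between calls to the robot, and variables do not carry over. Pictures are saved under pics/ and viewed, at most 10 in all, crops included, and the job is handed in when it is done.

```bash
mkdir -p pics; ls
python3 - <<'E'
from rig import robot
import cv2,numpy as np
s=robot.state();print({k:np.round(v,3).tolist() for k,v in s.items()},robot.nose_length)
for n in ("side","top","wrist"):
    m=robot.camera_model(n);print(n,{k:np.round(v,3).tolist() for k,v in m.items()})
for n in ("side","top"):
    p,d=robot.read_camera(n);cv2.imwrite(f"pics/{n}0.png",p);np.save(f"pics/{n}0.npy",d)
E
```

```text
pics
{'t': 0.0, 'joint_positions': [-1.259, 0.6, -0.003, 1.6, 0.002, 0.943, -0.08], 'joint_vel': [0.0, 0.001, -0.0, -0.0, -0.0, 0.001, 0.0], 'effort': [-0.001, -77.646, 1.564, -25.801, 0.012, 0.009, -0.0], 'tcp_pos': [0.275, 0.67, 0.249], 'ee_rot': [0.193, 0.981, -0.001, -0.0], 'ft_force': [-0.049, -0.23, 0.708], 'ft_torque': [-0.023, 0.005, -0.041], 'grasp_force': 0.0, 'width': 0.995} 0.019
side {'fov_y': 50.246, 'cx': 278.034, 'cy': 212.86, 'k1': 0.007, 'R': [[0.995, -0.102, -0.024], [-0.073, -0.508, -0.858], [0.075, 0.855, -0.513]], 't': [-0.592, 0.157, 1.536]}
top {'fov_y': 55.439, 'cx': 281.118, 'cy': 210.765, 'k1': -0.121, 'R': [[0.009, -1.0, -0.013], [-0.998, -0.008, -0.07], [0.07, 0.013, -0.997]], 't': [0.002, 0.618, 1.409]}
wrist {'fov_y': 68.275, 'cx': 279.731, 'cy': 207.149, 'k1': -0.007, 'mount': [[0.001, -0.947, -0.32, 0.083], [1.0, 0.0, 0.001, -0.0], [-0.0, -0.32, 0.947, -0.123], [0.0, 0.0, 0.0, 1.0]]}
```

View pics/side0.png

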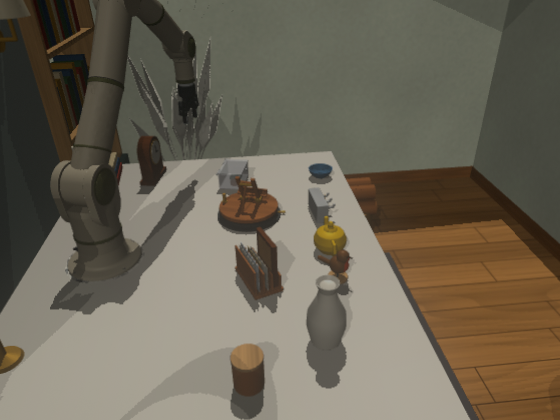

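View pics/top0.png

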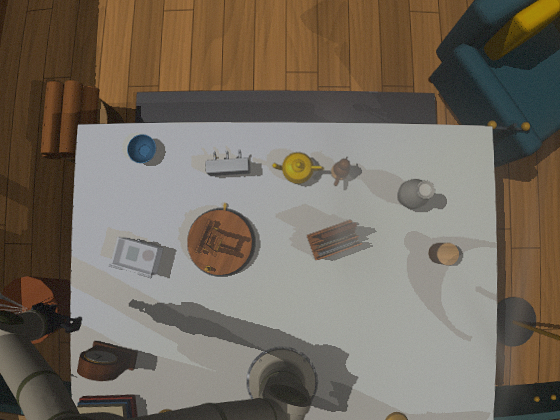

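The side view shows the stand at about (250,208), the rack with the print at (257,270) and the teapot, robin and vase beyond it. In the top view the stand is at (222,242), the brass mark at (225,206), the rack at (338,240), and the knob probably at (208,268).

```bash
cat > h.py <<'E'
import numpy as np, cv2
from rig import robot
from scipy.spatial.transform import Rotation as Ro
def cam(n,s=None):
    m=robot.camera_model(n); f=210/np.tan(np.radians(m["fov_y"]/2))
    if n=="wrist":
        M=np.array(m["mount"]); T=np.eye(4);T[:3,:3]=Ro.from_quat(s["ee_rot"]).as_matrix();T[:3,3]=s["tcp_pos"]
        W=T@M; R=W[:3,:3].T; t=-R@W[:3,3]
    else: R=np.array(m["R"]);t=np.array(m["t"])
    return dict(R=R,t=t,f=f,cx=m["cx"],cy=m["cy"],k=m["k1"])
def rays(c,uv):
    d=(np.atleast_2d(uv)-[c["cx"],c["cy"]])/c["f"]; u=d.copy()
    for _ in range(20): u=d/(1+c["k"]*(u**2).sum(1,keepdims=True))
    D=np.c_[u,np.ones(len(u))]@c["R"]
    return -c["R"].T@c["t"],D
def onz(c,uv,z):
    o,D=rays(c,uv); return o+D*((z-o[2])/D[:,2])[:,None]
def proj(c,X):
    q=np.atleast_2d(X)@c["R"].T+c["t"]; u=q[:,:2]/q[:,2:]; u=u*(1+c["k"]*(u**2).sum(1,keepdims=True))
    return u*c["f"]+[c["cx"],c["cy"]]
def cloud(c,d):
    v,u=np.mgrid[:420,:560]; o,D=rays(c,np.c_[u.ravel(),v.ravel()]); return (o+D*d.ravel()[:,None]).reshape(420,560,3)
E
python3 - <<'E'
from h import *
p=cv2.imread("pics/top0.png"); c=cam("top")
P=cloud(c,np.load("pics/top0.npy"))
a=cv2.resize(p[195:285,175:265],None,fx=6,fy=6,interpolation=cv2.INTER_CUBIC)
b=cv2.resize(p[205:275,295:385],None,fx=6,fy=6,interpolation=cv2.INTER_CUBIC)
b=cv2.copyMakeBorder(b,0,a.shape[0]-b.shape[0],0,0,cv2.BORDER_CONSTANT)
o=np.hstack([a,b]);cv2.imwrite("pics/crop.png",cv2.resize(o,(800,int(800*o.shape[0]/o.shape[1]))))
# disc
h=P[...,2]
for nm,lo,hi,box in (("foot/disc",.036,.056,(185,265,195,285)),):
    y,x=np.mgrid[:420,:560]; m=(h>lo)&(h<hi)&(x>box[0])&(x<box[1])&(y>box[2])&(y<box[3])
    cn=max(cv2.findContours(m.astype(np.uint8),0,1)[0],key=cv2.contourArea)
    q=onz(c,cn[:,0].astype(float),.046)[:,:2]; print(nm,cv2.minEnclosingCircle(q.astype(np.float32)),m.sum())
m=(h>.05)&(x>295)&(x<385)&(y>205)&(y<275)
print("rack h max",h[m].max(), np.percentile(P[m],[1,99],axis=0).round(3))
E
```

```text
foot/disc ((0.5044786334037781, 0.22465883195400238), 0.11614800244569778) 2674
rack h max 1.4482592283418079 [[ 0.456 -0.256  0.052]
 [ 0.578 -0.011  1.448]]
```

View pics/crop.png

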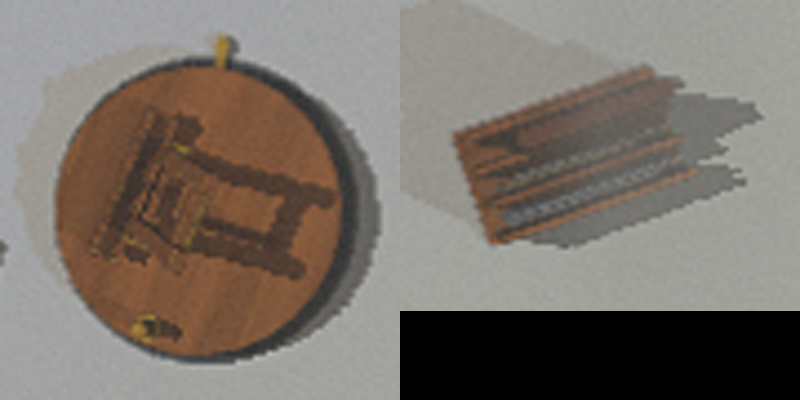

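The crop shows the easel facing image left, with its ledge running from about (150,110) to (105,255). The knob is at (143,326), the brass mark at (226,45), and the print sits in the rack's upper slot. Now the metric positions.

Run:
```python
from h import *
p=cv2.imread("pics/top0.png"); c=cam("top"); P=cloud(c,np.load("pics/top0.npy"))
hsv=cv2.cvtColor(p,cv2.COLOR_BGR2HSV); print("knob",hsv[268,207],"mark",hsv[205,226],"wood",hsv[250,240])
m=cv2.inRange(hsv,(20,130,90),(35,255,255)); n,l,st,ce=cv2.connectedComponentsWithStats(m)
for i in range(1,n):
    if st[i,4]>3 and 180<ce[i,0]<265 and 195<ce[i,1]<290: print(ce[i],st[i],onz(c,ce[i],.082).round(3),onz(c,ce[i],.02).round(3),onz(c,ce[i],.046).round(3))
h=P[...,2]; y,x=np.mgrid[:420,:560]
# rack and print: points above .1
for lo,hi in((.14,.18),(.1,.125),(.052,.1)):
    m=(h>lo)&(h<hi)&(x>295)&(x<385)&(y>205)&(y<275);q=P[m]
    if len(q)>5: print(lo,len(q),cv2.minAreaRect(q[:,:2].astype(np.float32)),np.median(q,0).round(3))
m=(h>.06)&(h<.2)&(x>185)&(x<265)&(y>195)&(y<285); print(np.percentile(h[m],[50,90,99]))
s=cam("side"); 
p2=cv2.imread("pics/side0.png");
print(proj(c,[[.5045,.2247,.046]]),proj(s,[[.5045,.2247,.046]]))
R=Ro.from_quat(robot.state()["ee_rot"]).as_matrix();print(R.round(3))
```

```text
knob [ 18 141 112] mark [ 19 102 128] wood [ 12 109  96]
[224.33333333 206.        ] [224 204   2   6   9] [[0.628 0.203 0.082]] [[0.633 0.213 0.02 ]] [[0.631 0.208 0.046]]
0.14 176 ((0.5474993586540222, -0.17989540100097656), (0.015586893074214458, 0.11773073673248291), 20.137704849243164) [ 0.547 -0.179  0.162]
0.1 50 ((0.49060702323913574, -0.18040731549263), (0.12782499194145203, 0.07528520375490189), 79.05924987792969) [ 0.493 -0.18   0.106]
0.052 514 ((0.5171875357627869, -0.17794084548950195), (0.08770362287759781, 0.1564921885728836), 19.84231185913086) [ 0.508 -0.179  0.078]
[0.08607022 0.15330106 0.17253026]
[[219.10548348 241.85045633]] [[248.78480288 204.31295745]]
[[-0.925  0.379 -0.   ]
 [ 0.379  0.925 -0.001]
 [-0.    -0.001 -1.   ]]
```

Run:
```python
from h import *
c=cam("top"); P=cloud(c,np.load("pics/top0.npy")); p=cv2.imread("pics/top0.png")
h=P[...,2]; y,x=np.mgrid[:420,:560]
m=(h>.076)&(h<.09)&(x>200)&(x<216)&(y>260)&(y<276); q=P[m]; k=q.mean(0); print(m.sum(),k.round(4), (q.min(0)+q.max(0))/2)
C=np.array([.5045,.2247]); d=k[:2]-C; print(np.hypot(*d),np.degrees(np.arctan2(d[1],d[0])))
# mark: points off disc, z .01-.045, radius>0.124
r=np.hypot(P[...,0]-C[0],P[...,1]-C[1]); m=(h>.008)&(r>.127)&(r<.15); q=P[m];print(len(q),q.mean(0) if len(q) else 0, np.degrees(np.arctan2(*(q.mean(0)[1::-1]-C[1::-1]))))
m=(h>.01)&(h<.036)&(r<.13)&(r>.11); print(cv2.minEnclosingCircle(P[m][:,:2].astype(np.float32)))
# easel uprights top
m=(h>.14)&(h<.19)&(r<.12); q=P[m]; print(len(q),cv2.minAreaRect(q[:,:2].astype(np.float32)),q.mean(0))
```

```text
12 [0.4116 0.2639 0.0806] [0.41277531 0.26409833 0.08140541]
0.10086515368211874 157.13915885040743
17 [0.58399153 0.21996714 0.01005084] -3.4073206330623944
((0.5056450963020325, 0.22559994459152222), 0.12557236850261688)
142 ((0.5005285143852234, 0.21373380720615387), (0.02556809037923813, 0.07601425796747208), 67.94307708740234) [0.49949174 0.21274994 0.15578452]
```

```bash
R='{"jaw":0.6,"x":-0.85,"y":-0.985}'; python3 -m handwheel '[{"jaw":0.6,"x":-0.85,"y":-0.985},{"jaw":0.6,"x":-0.85,"y":-0.985},{"jaw":0.6,"x":-0.85,"y":-0.985},{"jaw":0.6,"x":-0.85,"y":-0.985},{"jaw":0.6,"x":-0.85,"y":-0.985},{"jaw":0.6,"x":-0.85,"y":-0.985},{"jaw":0.6,"x":-0.85,"y":-0.985},{"jaw":0.6,"x":-0.85,"y":-0.985},{"jaw":0.6,"x":-0.85,"y":-0.985},{"jaw":0.6,"x":-0.85,"y":-0.985},{"jaw":0.6,"x":-0.85,"y":-0.985},{"jaw":0.6}]' 30
```

```text
$[0]: bad value
```

```bash
python3 -m handwheel '[{"jaw":0.6,"x":-0.85,"y":-0.985,"z":0,"yaw":0},{"jaw":0.6,"x":-0.85,"y":-0.985,"z":0,"yaw":0},{"jaw":0.6,"x":-0.85,"y":-0.985,"z":0,"yaw":0},{"jaw":0.6,"x":-0.85,"y":-0.985,"z":0,"yaw":0},{"jaw":0.6,"x":-0.85,"y":-0.985,"z":0,"yaw":0},{"jaw":0.6,"x":-0.85,"y":-0.985,"z":0,"yaw":0},{"jaw":0.6,"x":-0.85,"y":-0.985,"z":0,"yaw":0},{"jaw":0.6,"x":-0.85,"y":-0.985,"z":0,"yaw":0},{"jaw":0.6,"x":-0.85,"y":-0.985,"z":0,"yaw":0},{"jaw":0.6,"x":-0.85,"y":-0.985,"z":0,"yaw":0},{"jaw":0.6,"x":-0.85,"y":-0.985,"z":0,"yaw":0},{"jaw":0.6,"x":0,"y":0,"z":0,"yaw":0}]' 30
```

```text
t: 1.3
tcp_pos: [0.4124, 0.2584, 0.2502]
ee_rot: [0.197, 0.98, -0.001, 0.0]
ft_force: [0.7, -0.8, -0.7]
width: 0.598
grasp_force: 0.0
```

```bash
python3 -m handwheel '[{"jaw":0.6,"x":0.07,"y":0.18,"z":1,"yaw":0},{"jaw":0.6,"x":0,"y":0,"z":1,"yaw":0},{"jaw":0.6,"x":0,"y":0,"z":1,"yaw":0},{"jaw":0.6,"x":0,"y":0,"z":1,"yaw":0},{"jaw":0.6,"x":0,"y":0,"z":1,"yaw":0},{"jaw":0.6,"x":0,"y":0,"z":0.9,"yaw":0},{"jaw":0.2,"x":0,"y":0,"z":0,"yaw":0},{"jaw":0,"x":0,"y":0,"z":0,"yaw":0},{"jaw":0,"x":0,"y":0,"z":0,"yaw":0},{"jaw":0,"x":0,"y":0,"z":0,"yaw":0},{"jaw":0,"x":0,"y":0,"z":0,"yaw":0},{"jaw":0,"x":0,"y":0,"z":0,"yaw":0}]' 30
```

```text
t: 2.5
tcp_pos: [0.4113, 0.2699, 0.0741]
ee_rot: [0.193, 0.981, 0.0, 0.0]
ft_force: [-2.2, 0.5, 2.6]
width: 0.152
grasp_force: 30.6
```

```bash
python3 -m handwheel '[{"jaw":0,"x":-0.022,"y":0.237,"z":0,"yaw":1},{"jaw":0,"x":-0.022,"y":0.237,"z":0,"yaw":1},{"jaw":0,"x":-0.022,"y":0.237,"z":0,"yaw":1},{"jaw":0,"x":-0.022,"y":0.237,"z":0,"yaw":1},{"jaw":0,"x":-0.022,"y":0.237,"z":0,"yaw":1},{"jaw":0,"x":-0.022,"y":0.237,"z":0,"yaw":1},{"jaw":0,"x":-0.022,"y":0.237,"z":0,"yaw":1},{"jaw":0,"x":-0.022,"y":0.237,"z":0,"yaw":1},{"jaw":0,"x":-0.022,"y":0.237,"z":0,"yaw":1},{"jaw":0,"x":-0.022,"y":0.237,"z":0,"yaw":1},{"jaw":0,"x":-0.022,"y":0.237,"z":0,"yaw":1},{"jaw":0,"x":-0.022,"y":0.237,"z":0,"yaw":1}]'
python3 - <<'E'
from h import *
s=robot.state();R=Ro.from_quat(s["ee_rot"]).as_matrix();print("tool y angle",np.degrees(np.arctan2(R[1,1],R[0,1])))
d=np.array(s["tcp_pos"][:2])-[.505,.225];print("angle",np.degrees(np.arctan2(d[1],d[0])),np.hypot(*d))
E
```

```text
t: 3.7
tcp_pos: [0.4756, 0.3228, 0.0741]
ee_rot: [0.577, 0.817, 0.0, 0.001]
ft_force: [0.3, -4.4, 2.1]
width: 0.148
grasp_force: 30.7
tool y angle 19.507446095717775
angle 106.69944650976893 0.10214835253199198
```

```bash
python3 -m handwheel '[{"jaw":0,"x":-0.02,"y":0.235,"z":0,"yaw":1},{"jaw":0,"x":-0.02,"y":0.235,"z":0,"yaw":1},{"jaw":0,"x":-0.02,"y":0.235,"z":0,"yaw":1},{"jaw":0,"x":-0.02,"y":0.235,"z":0,"yaw":1},{"jaw":0,"x":-0.02,"y":0.235,"z":0,"yaw":1},{"jaw":0,"x":-0.01,"y":0.12,"z":0,"yaw":0.5},{"jaw":0,"x":0,"y":0,"z":0,"yaw":0},{"jaw":0,"x":0,"y":0,"z":0,"yaw":0},{"jaw":0,"x":0,"y":0,"z":0,"yaw":0}]'
python3 - <<'E'
from h import *
s=robot.state();R=Ro.from_quat(s["ee_rot"]).as_matrix();print("tool y angle",np.degrees(np.arctan2(R[1,1],R[0,1])))
d=np.array(s["tcp_pos"][:2])-[.505,.225];print("angle",np.degrees(np.arctan2(d[1],d[0])),np.hypot(*d))
E
```

```text
t: 4.6
tcp_pos: [0.5126, 0.326, 0.0741]
ee_rot: [0.721, 0.693, -0.001, -0.0]
ft_force: [-3.7, -3.4, 6.6]
width: 0.148
grasp_force: 31.1
tool y angle -2.3103428704362106
angle 85.70667414242378 0.10124937310528791
```

```bash
python3 -m handwheel '[{"jaw":0.5,"x":0,"y":0,"z":0,"yaw":0},{"jaw":0.5,"x":0,"y":0,"z":0,"yaw":0},{"jaw":0.5,"x":0,"y":0,"z":0,"yaw":0},{"jaw":0.5,"x":0,"y":0,"z":-1,"yaw":0},{"jaw":0.5,"x":0,"y":0,"z":-1,"yaw":0},{"jaw":0.5,"x":0,"y":0,"z":-1,"yaw":0},{"jaw":0.5,"x":0,"y":0,"z":-1,"yaw":0},{"jaw":0.5,"x":0.6,"y":0.5,"z":-1,"yaw":0},{"jaw":0.5,"x":0.6,"y":0.5,"z":-1,"yaw":0},{"jaw":0.5,"x":0,"y":0,"z":0,"yaw":0}]'
python3 - <<'E'
from h import *
p,d=robot.read_camera("top");cv2.imwrite("pics/top1.png",p);np.save("pics/top1.npy",d)
s=robot.state();w,dw=robot.read_camera("wrist");cv2.imwrite("pics/w1.png",w)
a=cv2.resize(p[180:300,160:300],None,fx=3.5,fy=3.5,interpolation=cv2.INTER_CUBIC); w=cv2.resize(w,None,fx=.55,fy=.75)[:a.shape[0]]
a=np.hstack([a,cv2.copyMakeBorder(w,0,a.shape[0]-w.shape[0],0,0,cv2.BORDER_CONSTANT)]);print(a.shape)
cv2.imwrite("pics/c1.png",cv2.resize(a,(800,int(800*a.shape[0]/a.shape[1]))))
np.savez("pics/w1.npz",d=dw,q=s["ee_rot"],t=s["tcp_pos"])
C=np.array([.505,.225]);c=cam("top");P=cloud(c,d);h=P[...,2];y,x=np.mgrid[:420,:560]
r=np.hypot(P[...,0]-C[0],P[...,1]-C[1])
Q=[("top",P)]
cw=cam("wrist",s);Q.append(("wrist",cloud(cw,dw)))
for n,P in Q:
    h=P[...,2];r=np.hypot(P[...,0]-C[0],P[...,1]-C[1])
    m=(h>.074)&(h<.09)&(r>.085)&(r<.115)&(P[...,1]>.28);q=P[m]
    if len(q): k=(q.min(0)+q.max(0))/2;print(n,"knob",len(q),k,np.degrees(np.arctan2(k[1]-C[1],k[0]-C[0])))
    m=(h>.14)&(h<.18)&(r<.11);q=P[m]
    if len(q)>5: print(n,"easel",len(q),cv2.minAreaRect(q[:,:2].astype(np.float32)),q.max(0))
E
```

```text
t: 5.6
tcp_pos: [0.5478, 0.3656, 0.2575]
ee_rot: [0.72, 0.694, 0.004, 0.001]
ft_force: [0.5, 0.6, 0.0]
width: 0.503
grasp_force: 0.0
(420, 798, 3)
top knob 14 [0.51495459 0.32574514 0.08214518] 84.35694038612347
top easel 161 ((0.49227163195610046, 0.22574126720428467), (0.0754747986793518, 0.025985272601246834), 84.88109588623047) [0.50764955 0.26284242 0.17485871]
wrist knob 149 [0.51141713 0.32430947 0.07866141] 86.30282790532362
wrist easel 480 ((0.4968257248401642, 0.2341381311416626), (0.05922554433345795, 0.012576055712997913), 81.84175109863281) [0.50617012 0.26351807 0.16344323]
```

View pics/c1.png

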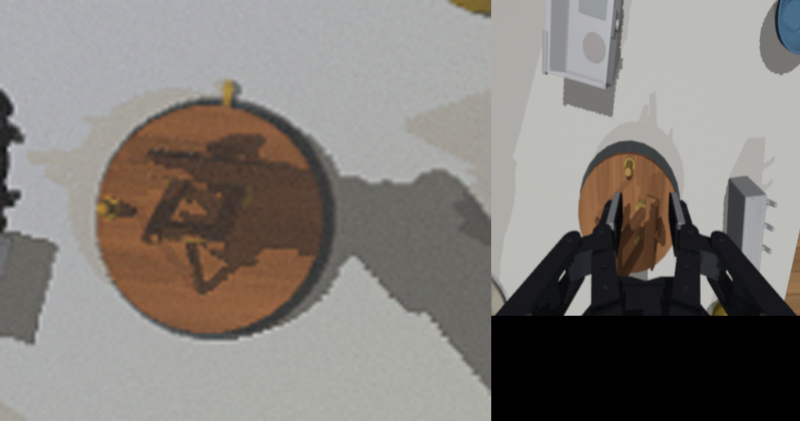

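The disc has turned: the knob at (113,208) is now left of the easel, and the brass mark at (229,90) lies along the easel's facing direction. The snap from 85.7° to 84.4° on release suggests it is in the click stop. Next I fit the easel slope and ledge in the cloud.

Run:
```python
from h import *
C=np.array([.505,.225]);a=np.radians(-5.6);e=np.array([np.cos(a),np.sin(a)]);f=np.array([-e[1],e[0]])
z=np.load("pics/w1.npz");
for n,c,d in(("top",cam("top"),np.load("pics/top1.npy")),("wrist",cam("wrist",dict(ee_rot=z["q"],tcp_pos=z["t"])),z["d"])):
    P=cloud(c,d).reshape(-1,3);dd=P[:,:2]-C;u=dd@e;v=dd@f;h=P[:,2]
    m=(np.hypot(u,v)<.1)&(h>.052)&(h<.19)&(abs(v)<.07);u,v,h=u[m],v[m],h[m]
    t=np.radians(27);
    X=u*np.cos(t)+(h-.048)*np.sin(t); Z=-u*np.sin(t)+(h-.048)*np.cos(t)
    print(n,m.sum())
    H,xe,ze=np.histogram2d(X,Z,bins=[np.arange(-.04,.06,.005),np.arange(-.02,.16,.01)])
    print("Z",ze[:-1].round(2)); 
    for i in range(len(xe)-1): print(round(xe[i],3),H[i].astype(int))
    k=(Z>.1); print("v range top",np.percentile(v[k],[1,50,99]), "X p50 per Z", [np.round(np.percentile(X[(Z>q)&(Z<q+.02)],[50,90]),4) for q in(.06,.08,.1,.12)])
    k=X>np.percentile(X[Z>.09],80)+.012; print("ledge v",np.percentile(v[k],[2,50,98]))
```

```text
top 677
Z [-0.02 -0.01  0.    0.01  0.02  0.03  0.04  0.05  0.06  0.07  0.08  0.09
  0.1   0.11  0.12  0.13  0.14]
-0.04 [0 0 0 0 0 0 0 4 0 0 0 0 0 0 0 0 0]
-0.035 [0 0 0 0 2 0 1 2 1 0 0 0 0 0 0 0 0]
-0.03 [0 0 0 0 0 0 0 1 1 0 0 0 0 0 0 0 0]
-0.025 [0 0 0 0 0 0 0 0 2 0 0 0 0 0 0 0 0]
-0.02 [0 0 0 1 0 0 0 0 4 0 0 0 0 0 0 0 0]
-0.015 [0 0 0 0 0 0 0 0 1 0 0 0 0 0 0 0 0]
-0.01 [0 0 0 0 0 0 0 0 0 3 0 0 0 0 0 0 0]
-0.005 [0 0 1 0 0 0 0 0 0 2 0 0 0 0 0 0 0]
-0.0 [0 0 2 0 0 0 0 0 0 4 0 0 0 0 0 0 0]
0.005 [0 0 1 0 0 0 0 0 0 1 1 0 0 0 0 0 0]
0.01 [0 0 0 0 0 0 0 0 0 0 3 0 0 0 0 0 0]
0.015 [0 1 0 0 0 0 0 0 0 0 3 0 0 0 0 0 0]
0.02 [0 1 4 0 0 0 0 0 0 0 0 3 0 0 0 0 0]
0.025 [ 0  2  4  0  0  0  0  0  0  0  0 11  0  1  0  0  0]
0.03 [ 0  7 12  1  0  1  1  0  0  1  0 13  4 11  0  0  0]
0.035 [ 0 10 15  2  1  3  3  5  1  2 12 19  6 11  4  0  0]
0.04 [ 0  4 17 11 13 12 10 10 13 16 18 14 22 12  1  0  0]
0.045 [ 0  5 48  1  0  0  0  1  0  0  0  0  0  1  0  0  0]
0.05 [ 0  4 36  0  0  0  0  0  0  0  0  0  0  0  0  0  0]
v range top [-0.03759494 -0.0034634   0.03601227] X p50 per Z [array([0.0411, 0.0435]),
[... 1244 characters left out ...]
  0   0   0]Traceback (most recent call last):
  File "<stdin>", line 13, in <module>
    return _quantile_unchecked(
        a, q, axis, out, overwrite_input, method, keepdims, weights)
    return _ureduce(a,
                    func=_quantile_ureduce_func,
    ...<5 lines>...
                    overwrite_input=overwrite_input,
                    method=method)
    r = func(a, **kwargs)
    result = _quantile(arr,
                       quantiles=q,
    ...<2 lines>...
                       out=out,
                       weights=wgt)
    slices_having_nans = np.isnan(arr[-1, ...])
                                  ~~~^^^^^^^^^
IndexError: index -1 is out of bounds for axis 0 with size 0
```

Run:
```python
from h import *
C=np.array([.505,.225]);a=np.radians(-5.6);e=np.array([np.cos(a),np.sin(a)]);f=np.array([-e[1],e[0]])
z=np.load("pics/w1.npz");t=np.radians(27)
for n,c,d in(("top",cam("top"),np.load("pics/top1.npy")),("wrist",cam("wrist",dict(ee_rot=z["q"],tcp_pos=z["t"])),z["d"])):
    P=cloud(c,d).reshape(-1,3);dd=P[:,:2]-C;u=dd@e;v=dd@f;h=P[:,2]
    m=(np.hypot(u,v)<.12)&(h>.05)&(h<.19)&(abs(v)<.07)
    X=u*np.cos(t)+(h-.048)*np.sin(t); Z=-u*np.sin(t)+(h-.048)*np.cos(t)
    for x in np.arange(.042,.078,.003):
        k=m&(X>x)&(X<x+.003)&(Z>-.015)&(Z<.03); 
        if k.sum()>5: print(n,round(x,3),k.sum(),"Z",np.percentile(Z[k],[10,50,90]).round(4),"v",np.percentile(v[k],[2,98]).round(4))
    k=m&(Z>.02)&(Z<.115)&(X>.03)&(abs(v)<.045); A=np.c_[Z[k],np.ones(k.sum())]
    for s in(-1,1):
        kk=k&(v*s>.015); print(n,s,"front X p80",np.percentile(X[kk],[50,80,95]).round(4),"v med",np.percentile(v[kk],[3,97]).round(4))
```

```text
top 0.042 28 Z [0.0014 0.0089 0.0278] v [-0.0381  0.0586]
top 0.045 28 Z [0.0014 0.0049 0.0081] v [-0.0539  0.0564]
top 0.048 32 Z [-0.0007  0.0039  0.007 ] v [-0.0528  0.0541]
top 0.051 23 Z [0.0002 0.0046 0.0071] v [-0.058   0.0566]
top 0.054 32 Z [0.001  0.0045 0.0076] v [-0.057   0.0544]
top 0.057 22 Z [0.0018 0.0051 0.0067] v [-0.0573  0.0575]
top 0.06 6 Z [0.005  0.0072 0.0093] v [-0.0403  0.0526]
top 0.066 33 Z [-0.001   0.0143  0.0161] v [-0.0549  0.0581]
top 0.069 74 Z [-0.0005  0.0088  0.0167] v [-0.0585  0.0547]
top 0.072 14 Z [0.0073 0.011  0.0171] v [-0.0562  0.0558]
top -1 front X p80 [0.0418 0.0438 0.0444] v med [-0.0383 -0.0163]
top 1 front X p80 [0.0413 0.0428 0.0438] v med [0.0175 0.0372]
wrist 0.042 201 Z [0.0045 0.0052 0.0062] v [-0.0552  0.0589]
wrist 0.045 215 Z [0.0043 0.0053 0.0061] v [-0.0565  0.0593]
wrist 0.048 213 Z [0.0043 0.0052 0.006 ] v [-0.056   0.0591]
wrist 0.051 218 Z [0.0043 0.0052 0.006 ] v [-0.0572  0.0591]
wrist 0.054 215 Z [0.0043 0.0051 0.006 ] v [-0.0562  0.0591]
wrist 0.057 98 Z [0.0043 0.0054 0.0061] v [-0.0556  0.0594]
wrist 0.06 72 Z [0.0035 0.0147 0.0154] v [-0.0569  0.0594]
wrist 0.063 249 Z [0.0139 0.0152 0.016 ] v [-0.0561  0.0593]
wrist 0.066 606 Z [0.0005 0.0096 0.0153] v [-0.0563  0.0585]
wrist -1 front X p80 [0.0379 0.0398 0.0401] v med [-0.0352 -0.0211]
wrist 1 front X p80 [0.0392 0.0398 0.0401] v med [0.0184 0.0375]
```

```bash
python3 -m handwheel '[{"jaw":0.6,"x":-1,"y":0.04,"z":0,"yaw":0},{"jaw":0.6,"x":-1,"y":0.04,"z":0,"yaw":0},{"jaw":0.6,"x":-1,"y":0.04,"z":0,"yaw":0},{"jaw":0.6,"x":-1,"y":0.04,"z":0,"yaw":0},{"jaw":0.6,"x":-1,"y":0.04,"z":0,"yaw":0},{"jaw":0.6,"x":-1,"y":0.04,"z":0,"yaw":0},{"jaw":0.6,"x":-1,"y":0.04,"z":0,"yaw":0},{"jaw":0.6,"x":-1,"y":0.04,"z":0,"yaw":0},{"jaw":0.6,"x":-1,"y":0.04,"z":0,"yaw":0},{"jaw":0.6,"x":-1,"y":0.04,"z":0,"yaw":0},{"jaw":0.6,"x":-1,"y":0.04,"z":0,"yaw":0},{"jaw":0.6,"x":-1,"y":0.04,"z":0,"yaw":0}]'
cat > go.py <<'E'
from h import *
import sys
s=robot.state();R=Ro.from_quat(s["ee_rot"]).as_matrix();b=np.degrees(np.arctan2(R[1,1],R[0,1]))
if len(sys.argv)>3:
    d=np.array([float(v) for v in sys.argv[1:4]])-s["tcp_pos"];print("tool units x,y,z",(R.T@d/.03).round(3))
print("tcp",np.round(s["tcp_pos"],4),"tool y angle",b.round(2),"f",np.round(s["ft_force"],1),"w",s["width"],s["grasp_force"])
C=np.array([.505,.225]);a=np.radians(-5.6);e=np.array([np.cos(a),np.sin(a)]);f=np.array([-e[1],e[0]]);d=np.array(s["tcp_pos"][:2])-C
print("u,v",(d@e).round(4),(d@f).round(4))
E
python3 go.py 0.5475 -0.18 0.255
```

```text
t: 6.9
tcp_pos: [0.5431, 0.0004, 0.2522]
ee_rot: [0.721, 0.693, -0.001, -0.001]
ft_force: [-0.1, -0.8, -0.0]
width: 0.602
grasp_force: 0.0
tool units x,y,z [-6.004  0.387 -0.094]
tcp [5.431e-01 4.000e-04 2.522e-01] tool y angle -2.3 f [-0.1 -0.8 -0. ] w 0.6019896229472229 0.0
u,v 0.0599 -0.2198
```

```bash
python3 -m handwheel '[{"jaw":0.6,"x":-1,"y":0.06,"z":0,"yaw":0},{"jaw":0.6,"x":-1,"y":0.06,"z":0,"yaw":0},{"jaw":0.6,"x":-1,"y":0.06,"z":0,"yaw":0},{"jaw":0.6,"x":-1,"y":0.06,"z":0,"yaw":0},{"jaw":0.6,"x":-1,"y":0.06,"z":0,"yaw":0},{"jaw":0.6,"x":0,"y":0,"z":0,"yaw":-0.93},{"jaw":0.6,"x":0,"y":0,"z":0,"yaw":-0.93},{"jaw":0.6,"x":0,"y":0,"z":0,"yaw":-0.93},{"jaw":0.6,"x":0,"y":0,"z":0,"yaw":-0.93},{"jaw":0.6,"x":0,"y":0,"z":0,"yaw":-0.93},{"jaw":0.6,"x":0,"y":0,"z":0,"yaw":-0.93},{"jaw":0.6,"x":0,"y":0,"z":0,"yaw":0}]'
python3 - <<'E'
from h import *
s=robot.state();p,d=robot.read_camera("wrist");cv2.imwrite("pics/w2.png",p);P=cloud(cam("wrist",s),d)
h=P[...,2];r=np.hypot(P[...,0]-.5475,P[...,1]+.18)
m=(h>.153)&(h<.17)&(r<.09);q=P[m];print(m.sum(),cv2.minAreaRect(q[:,:2].astype(np.float32)),np.median(q,0))
m=(h>.105)&(h<.12)&(r<.12);q=P[m];print("env",m.sum(),cv2.minAreaRect(q[:,:2].astype(np.float32)) if len(q)>5 else 0,h[(r<.1)].max())
E
python3 go.py 0.5475 -0.18 0.156
```

```text
t: 8.1
tcp_pos: [0.5464, -0.1484, 0.2522]
ee_rot: [0.573, 0.819, -0.0, -0.001]
ft_force: [0.4, -0.1, 0.1]
width: 0.6
grasp_force: 0.0
2838 ((0.5434386134147644, -0.18158431351184845), (0.01509446743875742, 0.12064266204833984), 19.7982120513916) [ 0.54097831 -0.17367909  0.16131278]
env 461 ((0.5138649344444275, -0.17380645871162415), (0.0653255358338356, 0.12817096710205078), 19.72228240966797) 0.3288704033517505
tool units x,y,z [-1.006 -0.327  3.212]
tcp [ 0.5466 -0.1483  0.2524] tool y angle 19.94 f [-0.2 -0.3  0. ] w 0.5978600108859823 0.0
u,v 0.0778 -0.3675
```

```bash
python3 -m handwheel '[{"jaw":0.6,"x":-0.5,"y":-0.21,"z":0,"yaw":0},{"jaw":0.6,"x":-0.5,"y":-0.21,"z":0,"yaw":0},{"jaw":0.6,"x":0,"y":0,"z":0.8,"yaw":0},{"jaw":0.6,"x":0,"y":0,"z":0.8,"yaw":0},{"jaw":0.6,"x":0,"y":0,"z":0.8,"yaw":0},{"jaw":0.6,"x":0,"y":0,"z":0.8,"yaw":0},{"jaw":0.6,"x":0,"y":0,"z":0,"yaw":0},{"jaw":0.6,"x":0,"y":0,"z":0,"yaw":0}]'
python3 go.py 0.545 -0.181 0.155
```

```text
t: 8.95
tcp_pos: [0.5459, -0.1822, 0.1574]
ee_rot: [0.574, 0.819, -0.0, -0.0]
ft_force: [-0.3, -0.3, -0.4]
width: 0.597
grasp_force: 0.0
tool units x,y,z [ 0.047 -0.014  0.08 ]
tcp [ 0.5459 -0.1822  0.1574] tool y angle 19.94 f [-0.3 -0.3 -0.4] w 0.5973720538249137 0.0
u,v 0.0804 -0.4013
```

```bash
python3 -m handwheel '[{"jaw":0.4,"x":0,"y":0,"z":0.08,"yaw":0},{"jaw":0.1,"x":0,"y":0,"z":0,"yaw":0},{"jaw":0.0,"x":0,"y":0,"z":0,"yaw":0},{"jaw":0,"x":0,"y":0,"z":0,"yaw":0},{"jaw":0,"x":0,"y":0,"z":0,"yaw":0},{"jaw":0,"x":0,"y":0,"z":0,"yaw":0},{"jaw":0,"x":0,"y":0,"z":-0.3,"yaw":0},{"jaw":0,"x":0,"y":0,"z":-0.3,"yaw":0},{"jaw":0,"x":0,"y":0,"z":0,"yaw":0}]' 70
python3 go.py
```

```text
t: 9.85
tcp_pos: [0.5469, -0.181, 0.1745]
ee_rot: [0.573, 0.819, 0.0, 0.001]
ft_force: [-0.3, -0.1, -3.4]
width: 0.158
grasp_force: 68.5
tcp [ 0.5469 -0.181   0.1745] tool y angle 20.05 f [-0.3 -0.1 -3.4] w 0.1577542277474806 68.52006196975708
u,v 0.0813 -0.4
```

```bash
python3 -m handwheel '[{"jaw":0,"x":0,"y":0,"z":-0.6,"yaw":0},{"jaw":0,"x":0,"y":0,"z":-0.9,"yaw":0},{"jaw":0,"x":0,"y":0,"z":-1,"yaw":0},{"jaw":0,"x":0,"y":0,"z":-1,"yaw":0},{"jaw":0,"x":0,"y":0,"z":-0.5,"yaw":0.6},{"jaw":0,"x":0,"y":0,"z":0,"yaw":0.97},{"jaw":0,"x":0,"y":0,"z":0,"yaw":0.97},{"jaw":0,"x":0,"y":0,"z":0,"yaw":0.97},{"jaw":0,"x":0,"y":0,"z":0,"yaw":0.97},{"jaw":0,"x":0,"y":0,"z":0,"yaw":0.97},{"jaw":0,"x":0,"y":0,"z":0,"yaw":0.97},{"jaw":0,"x":0,"y":0,"z":0,"yaw":0}]' 70
python3 go.py 0.5443 0.2216 0.295
```

```text
t: 11.05
tcp_pos: [0.5461, -0.1805, 0.2928]
ee_rot: [0.741, 0.671, -0.0, -0.0]
ft_force: [0.2, -0.0, -3.4]
width: 0.161
grasp_force: 68.9
tool units x,y,z [13.333 -1.383 -0.072]
tcp [ 0.5461 -0.1805  0.2928] tool y angle -5.67 f [ 0.2 -0.  -3.4] w 0.16077947859940048 68.90263080596924
u,v 0.0804 -0.3996
```

```bash
python3 -m handwheel '[{"jaw":0,"x":0.6,"y":0,"z":0,"yaw":0},{"jaw":0,"x":0.9,"y":0,"z":0,"yaw":0},{"jaw":0,"x":1,"y":0,"z":0,"yaw":0},{"jaw":0,"x":1,"y":0,"z":0,"yaw":0},{"jaw":0,"x":1,"y":0,"z":0,"yaw":0},{"jaw":0,"x":1,"y":0,"z":0,"yaw":0},{"jaw":0,"x":1,"y":0,"z":0,"yaw":0},{"jaw":0,"x":1,"y":0,"z":0,"yaw":0},{"jaw":0,"x":1,"y":0,"z":0,"yaw":0},{"jaw":0,"x":1,"y":0,"z":0,"yaw":0},{"jaw":0,"x":1,"y":0,"z":0,"yaw":0},{"jaw":0,"x":1,"y":-0.2,"z":0,"yaw":0}]' 
python3 -m handwheel '[{"jaw":0,"x":0.8,"y":-0.4,"z":0,"yaw":0},{"jaw":0,"x":0.6,"y":-0.5,"z":0,"yaw":0},{"jaw":0,"x":0.43,"y":-0.28,"z":0,"yaw":0},{"jaw":0,"x":0,"y":0,"z":0.4,"yaw":0},{"jaw":0,"x":0,"y":0,"z":0.6,"yaw":0},{"jaw":0,"x":0,"y":0,"z":0.4,"yaw":0},{"jaw":0,"x":0,"y":0,"z":0,"yaw":0},{"jaw":0,"x":0,"y":0,"z":0,"yaw":0}]'
python3 go.py 0.5443 0.2216 0.25
python3 - <<'E'
from h import *
s=robot.state();p,d=robot.read_camera("wrist");cv2.imwrite("pics/w3.png",p);np.savez("pics/w3.npz",d=d,q=s["ee_rot"],t=s["tcp_pos"])
E
```

```text
t: 12.25
tcp_pos: [0.5745, 0.1643, 0.293]
ee_rot: [0.74, 0.672, 0.0, 0.0]
ft_force: [0.2, -0.0, -3.4]
width: 0.158
grasp_force: 68.9
t: 13.05
tcp_pos: [0.5447, 0.2204, 0.2508]
ee_rot: [0.741, 0.671, -0.0, 0.0]
ft_force: [-0.5, 0.5, -2.2]
width: 0.16
grasp_force: 68.8
tool units x,y,z [ 0.038 -0.016  0.028]
tcp [0.5447 0.2204 0.2508] tool y angle -5.69 f [-0.5  0.5 -2.2] w 0.16038863506081183 68.7822425365448
u,v 0.0399 -0.0007
```

View pics/w3.png

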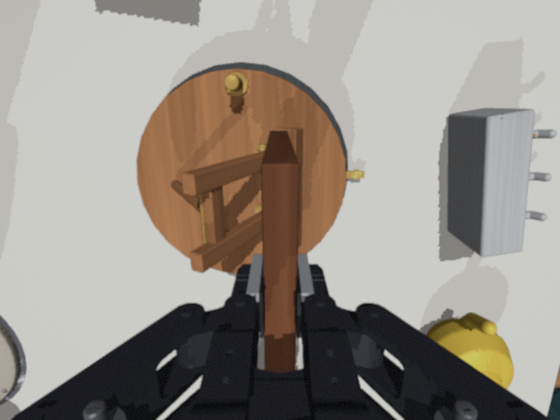

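The wrist view shows the print edge-on at (280,165–370), with its foot end at (280,135). The ledge and lip are at (290–302,130–235), just to its right, so I can measure them relative to each other in this frame.

```bash
cat > rel.py <<'E'
from h import *
import sys
z=np.load(sys.argv[1]);P=cloud(cam("wrist",dict(ee_rot=z["q"],tcp_pos=z["t"])),z["d"]).reshape(-1,3);P=P[z["d"].ravel()>0]
C=np.array([.505,.225]);a=np.radians(-5.6);e=np.array([np.cos(a),np.sin(a)]);f=np.array([-e[1],e[0]]);t=np.radians(27)
dd=P[:,:2]-C;u=dd@e;v=dd@f;h=P[:,2];X=u*np.cos(t)+(h-.048)*np.sin(t); Z=-u*np.sin(t)+(h-.048)*np.cos(t)
tu=(z["t"][:2]-C)@e
m=(abs(v-.06)<.008)&(abs(u-tu)<.02)&(h>z["t"][2]-.16)&(h<z["t"][2]-.03)
print("tcp u",tu.round(4),"print edge n",m.sum(),"v",np.median(v[m]).round(4))
for lo in np.arange(z["t"][2]-.155,z["t"][2]-.03,.02):
    k=m&(h>lo)&(h<lo+.02)
    if k.sum()>8: print("h",lo.round(3),"u-tu",(np.percentile(u[k],[2,98])-tu).round(4),"hmin",h[k].min().round(4))
b=(np.hypot(u,v)<.12)&(h>.05)&(h<.13)
for x in np.arange(.034,.078,.003):
    k=b&(X>x)&(X<x+.003)&(Z>-.015)&(Z<.03)
    if k.sum()>5: print("X",round(x,3),k.sum(),"Z",np.percentile(Z[k],[10,50,90]).round(4),"v",np.percentile(v[k],[2,98]).round(4))
for s in(-1,1):
    k=(np.hypot(u,v)<.12)&(Z>.03)&(Z<.115)&(X>.02)&(X<.055)&(v*s>.015)&(v*s<.045)
    if k.sum()>5: print("upright",s,k.sum(),np.percentile(X[k],[50,80,95]).round(4),np.percentile(v[k],[3,97]).round(4))
E
python3 rel.py pics/w3.npz
```

```text
tcp u 0.0399 print edge n 494 v 0.0597
h 0.096 u-tu [-0.0083  0.0044] hmin 0.1109
h 0.116 u-tu [-0.0084  0.0052] hmin 0.1183
h 0.136 u-tu [-0.0082  0.0053] hmin 0.1359
h 0.156 u-tu [-0.0085  0.0054] hmin 0.1569
h 0.176 u-tu [-0.0081  0.0058] hmin 0.176
h 0.196 u-tu [-0.008   0.0059] hmin 0.1959
h 0.216 u-tu [-0.0075  0.0053] hmin 0.2158
X 0.034 16 Z [0.0215 0.0269 0.0287] v [-0.0234  0.0372]
X 0.037 27 Z [0.0241 0.0278 0.0294] v [-0.0296  0.0371]
X 0.04 7 Z [0.0044 0.0054 0.006 ] v [0.0571 0.059 ]
X 0.043 9 Z [0.0048 0.0053 0.0062] v [0.0572 0.059 ]
X 0.046 8 Z [0.0045 0.0053 0.0061] v [0.0573 0.0591]
X 0.049 9 Z [0.005  0.0053 0.0063] v [0.0574 0.0592]
X 0.052 11 Z [0.0034 0.0049 0.0059] v [0.0569 0.0593]
X 0.055 19 Z [0.0033 0.0053 0.0062] v [0.0516 0.0593]
X 0.061 30 Z [0.0111 0.0151 0.0161] v [0.0486 0.0593]
X 0.064 69 Z [0.0084 0.0153 0.0161] v [0.0405 0.0593]
X 0.067 519 Z [-0.0005  0.0038  0.0121] v [-0.0565  0.0579]
upright -1 1575 [0.0395 0.0401 0.0405] [-0.0373 -0.0168]
upright 1 1601 [0.0395 0.0399 0.0403] [0.0168 0.0371]
```

```bash
python3 -m handwheel '[{"jaw":0,"x":0,"y":0.02,"z":0.3,"yaw":0},{"jaw":0,"x":0,"y":0,"z":0.3,"yaw":0},{"jaw":0,"x":0,"y":0,"z":0.15,"yaw":0},{"jaw":0,"x":0,"y":0,"z":0.05,"yaw":0},{"jaw":0,"x":0,"y":0,"z":0,"yaw":0},{"jaw":0,"x":0,"y":0,"z":0,"yaw":0},{"jaw":0,"x":0,"y":0,"z":0,"yaw":0}]'
python3 go.py
python3 - <<'E'
from h import *
s=robot.state();p,d=robot.read_camera("wrist");cv2.imwrite("pics/w4.png",p);np.savez("pics/w4.npz",d=d,q=s["ee_rot"],t=s["tcp_pos"])
E
python3 rel.py pics/w4.npz
```

```text
t: 13.8
tcp_pos: [0.545, 0.2212, 0.2271]
ee_rot: [0.741, 0.671, 0.0, 0.0]
ft_force: [-0.5, -0.5, -2.7]
width: 0.162
grasp_force: 68.9
tcp [0.545  0.2212 0.2271] tool y angle -5.63 f [-0.5 -0.5 -2.7] w 0.16167360911872097 68.90540957450867
u,v 0.0402 0.0001
tcp u 0.0402 print edge n 615 v 0.0605
h 0.072 u-tu [-0.0057  0.0195] hmin 0.0723
h 0.092 u-tu [-0.0083  0.013 ] hmin 0.0923
h 0.112 u-tu [-0.0082  0.0053] hmin 0.1127
h 0.132 u-tu [-0.0085  0.0054] hmin 0.1329
h 0.152 u-tu [-0.0082  0.0056] hmin 0.1524
h 0.172 u-tu [-0.008   0.0058] hmin 0.1723
h 0.192 u-tu [-0.0073  0.0056] hmin 0.1926
X 0.034 26 Z [0.0191 0.0248 0.0293] v [-0.0234  0.0372]
X 0.037 76 Z [0.0256 0.0281 0.0298] v [-0.0374  0.0371]
X 0.04 8 Z [0.0283 0.0287 0.0289] v [-0.0358  0.0338]
X 0.049 6 Z [0.0196 0.0205 0.026 ] v [0.0605 0.0607]
X 0.052 10 Z [0.0015 0.0177 0.0286] v [0.0592 0.0605]
X 0.055 31 Z [0.0005 0.0056 0.0269] v [0.0525 0.0606]
X 0.058 11 Z [-0.0001  0.0065  0.0263] v [0.0589 0.0606]
X 0.061 29 Z [0.0145 0.0155 0.0219] v [0.0497 0.0606]
X 0.064 72 Z [0.0075 0.0152 0.0161] v [0.0425 0.0592]
X 0.067 673 Z [-0.0004  0.0048  0.011 ] v [-0.0508  0.058 ]
upright -1 1952 [0.0395 0.0401 0.0405] [-0.0373 -0.0169]
upright 1 2002 [0.0395 0.0399 0.0403] [0.0167 0.0371]
```

```bash
python3 -m handwheel '[{"jaw":0,"x":0,"y":0,"z":0.05,"yaw":0},{"jaw":0,"x":0,"y":0,"z":0.05,"yaw":0},{"jaw":0,"x":0,"y":0,"z":0.05,"yaw":0},{"jaw":0,"x":0,"y":0,"z":0,"yaw":0}]'
python3 go.py
```

```text
t: 14.25
tcp_pos: [0.5447, 0.2211, 0.2221]
ee_rot: [0.741, 0.671, -0.0, -0.0]
ft_force: [0.3, -0.4, -4.3]
width: 0.161
grasp_force: 68.9
tcp [0.5447 0.2211 0.2221] tool y angle -5.64 f [ 0.3 -0.4 -4.3] w 0.1612658918468727 68.90663266181946
u,v 0.0399 -0.0
```

```bash
python3 -m handwheel '[{"jaw":0,"x":0,"y":0,"z":0.04,"yaw":0},{"jaw":0,"x":0,"y":0,"z":0,"yaw":0}]'; python3 -m handwheel '[{"jaw":0,"x":0,"y":0,"z":0.04,"yaw":0},{"jaw":0,"x":0,"y":0,"z":0,"yaw":0}]'
python3 go.py
```

```text
t: 14.45
tcp_pos: [0.5451, 0.2211, 0.2216]
ee_rot: [0.741, 0.671, 0.0, 0.0]
ft_force: [-0.5, -0.6, 1.3]
width: 0.157
grasp_force: 69.7
t: 14.65
tcp_pos: [0.5454, 0.2211, 0.2214]
ee_rot: [0.741, 0.671, 0.001, -0.0]
ft_force: [-3.3, -1.3, 13.7]
width: 0.16
grasp_force: 71.5
tcp [0.5454 0.2211 0.2214] tool y angle -5.65 f [-3.3 -1.3 13.7] w 0.16037271023450253 71.45788908004761
u,v 0.0406 0.0
```

```bash
python3 -m handwheel '[{"jaw":0.1,"x":0,"y":0,"z":-0.03,"yaw":0},{"jaw":0.1,"x":0,"y":0,"z":0,"yaw":0},{"jaw":0.16,"x":0,"y":-0.05,"z":0,"yaw":0},{"jaw":0.175,"x":0,"y":-0.1,"z":0,"yaw":0},{"jaw":0.185,"x":0,"y":-0.1,"z":0.02,"yaw":0},{"jaw":0.195,"x":0,"y":-0.1,"z":0.02,"yaw":0}]' 20
python3 go.py
python3 - <<'E'
from h import *
s=robot.state();p,d=robot.read_camera("wrist");cv2.imwrite("pics/w5.png",p);np.savez("pics/w5.npz",d=d,q=s["ee_rot"],t=s["tcp_pos"])
E
python3 rel.py pics/w5.npz | head -9
```

```text
t: 15.25
tcp_pos: [0.534, 0.2223, 0.2195]
ee_rot: [0.741, 0.672, -0.0, -0.0]
ft_force: [0.1, -0.5, 1.3]
width: 0.192
grasp_force: 1.3
tcp [0.534  0.2223 0.2195] tool y angle -5.63 f [ 0.1 -0.5  1.3] w 0.19199742580807394 1.3091446516045835
u,v 0.0292 0.0002
tcp u 0.0292 print edge n 542 v 0.0606
h 0.065 u-tu [0.0024 0.0198] hmin 0.0748
h 0.085 u-tu [0.0004 0.0197] hmin 0.0866
h 0.105 u-tu [-0.0011  0.0126] hmin 0.1049
h 0.125 u-tu [-0.0024  0.0115] hmin 0.1256
h 0.145 u-tu [-0.0038  0.0107] hmin 0.1448
h 0.165 u-tu [-0.0052  0.0087] hmin 0.1645
h 0.185 u-tu [-0.0059  0.008 ] hmin 0.1846
X 0.046 9 Z [0.0123 0.0148 0.0237] v [0.0605 0.0607]
```

The print is leaning back about 4° and follows the fingers, with its foot staying put. I continue.

```bash
python3 -m handwheel '[{"jaw":0.205,"x":0,"y":-0.1,"z":0.02,"yaw":0},{"jaw":0.215,"x":0,"y":-0.1,"z":0.02,"yaw":0},{"jaw":0.225,"x":0,"y":-0.1,"z":0.02,"yaw":0},{"jaw":0.235,"x":0,"y":-0.1,"z":0.02,"yaw":0},{"jaw":0.245,"x":0,"y":-0.1,"z":0.03,"yaw":0},{"jaw":0.255,"x":0,"y":-0.1,"z":0.03,"yaw":0},{"jaw":0.265,"x":0,"y":-0.1,"z":0.04,"yaw":0},{"jaw":0.275,"x":0,"y":-0.1,"z":0.04,"yaw":0},{"jaw":0.275,"x":0,"y":0,"z":0,"yaw":0}]' 20
python3 go.py
python3 - <<'E'
from h import *
s=robot.state();p,d=robot.read_camera("wrist");cv2.imwrite("pics/w6.png",p);np.savez("pics/w6.npz",d=d,q=s["ee_rot"],t=s["tcp_pos"])
E
python3 rel.py pics/w6.npz | head -20
```

```text
t: 16.2
tcp_pos: [0.5099, 0.2246, 0.2129]
ee_rot: [0.741, 0.672, -0.0, -0.0]
ft_force: [-0.2, 0.8, 0.4]
width: 0.275
grasp_force: 0.2
tcp [0.5099 0.2246 0.2129] tool y angle -5.62 f [-0.2  0.8  0.4] w 0.27540474231531226 0.23558664950542152
u,v 0.0049 0.0001
tcp u 0.0049 print edge n 461 v 0.0604
h 0.118 u-tu [0.0115 0.0199] hmin 0.1215
h 0.138 u-tu [0.0059 0.0199] hmin 0.1383
h 0.158 u-tu [0.0016 0.0188] hmin 0.1579
h 0.178 u-tu [-0.0009  0.0134] hmin 0.1781
X 0.04 6 Z [0.009  0.0096 0.0177] v [0.0603 0.0605]
X 0.043 7 Z [0.0085 0.0179 0.023 ] v [0.0605 0.0607]
X 0.046 12 Z [0.0097 0.0184 0.0279] v [0.0605 0.0607]
X 0.049 8 Z [0.0153 0.0213 0.0259] v [0.0605 0.0607]
X 0.052 312 Z [0.0047 0.0152 0.0216] v [-0.0495  0.0606]
X 0.055 1050 Z [0.0048 0.014  0.0243] v [-0.0545  0.0576]
X 0.058 185 Z [0.0047 0.0056 0.0258] v [-0.0573  0.0592]
X 0.061 300 Z [0.0143 0.0152 0.016 ] v [-0.053   0.0589]
X 0.064 493 Z [0.0144 0.0153 0.0161] v [-0.055  0.059]
X 0.067 826 Z [0.0005 0.0087 0.015 ] v [-0.0572  0.0572]
upright -1 25 [0.0236 0.0245 0.0257] [-0.0229 -0.0156]
upright 1 327 [0.0392 0.0399 0.0403] [0.0159 0.0371]
```

```bash
python3 -m handwheel '[{"jaw":0.285,"x":0,"y":-0.1,"z":0.04,"yaw":0},{"jaw":0.295,"x":0,"y":-0.1,"z":0.05,"yaw":0},{"jaw":0.305,"x":0,"y":-0.1,"z":0.05,"yaw":0},{"jaw":0.315,"x":0,"y":-0.1,"z":0.05,"yaw":0},{"jaw":0.325,"x":0,"y":-0.1,"z":0.05,"yaw":0},{"jaw":0.335,"x":0,"y":-0.1,"z":0.05,"yaw":0},{"jaw":0.335,"x":0,"y":0,"z":0,"yaw":0}]' 20
python3 go.py
python3 - <<'E'
from h import *
s=robot.state();p,d=robot.read_camera("wrist");cv2.imwrite("pics/w7.png",p);np.savez("pics/w7.npz",d=d,q=s["ee_rot"],t=s["tcp_pos"])
E
python3 rel.py pics/w7.npz | head -20
```

```text
t: 16.95
tcp_pos: [0.492, 0.2264, 0.2042]
ee_rot: [0.741, 0.672, -0.0, -0.0]
ft_force: [-0.9, -0.8, -0.7]
width: 0.331
grasp_force: 0.3
tcp [0.492  0.2264 0.2042] tool y angle -5.62 f [-0.9 -0.8 -0.7] w 0.33063663364550044 0.33810951048508286
u,v -0.013 0.0001
tcp u -0.013 print edge n 1068 v 0.0604
h 0.129 u-tu [0.0129 0.0198] hmin 0.1349
h 0.149 u-tu [0.0051 0.0199] hmin 0.1492
h 0.169 u-tu [0.0026 0.0184] hmin 0.1693
X 0.04 6 Z [0.011  0.0199 0.025 ] v [0.0606 0.0607]
X 0.043 13 Z [0.0101 0.0186 0.0279] v [0.0606 0.0608]
X 0.046 14 Z [0.0079 0.0176 0.0267] v [0.0605 0.0608]
X 0.049 12 Z [0.007  0.0164 0.025 ] v [0.0431 0.0607]
X 0.052 878 Z [0.0067 0.0195 0.027 ] v [-0.0455  0.0589]
X 0.055 910 Z [0.0047 0.0064 0.0202] v [-0.0567  0.0585]
X 0.058 310 Z [0.0044 0.0053 0.0061] v [-0.0574  0.0586]
X 0.061 346 Z [0.0142 0.0151 0.016 ] v [-0.0569  0.0588]
X 0.064 539 Z [0.0144 0.0152 0.0161] v [-0.0569  0.059 ]
X 0.067 702 Z [0.0006 0.0097 0.0152] v [-0.0567  0.0576]
upright -1 111 [0.054  0.0548 0.055 ] [-0.0422 -0.0164]
upright 1 453 [0.0544 0.0548 0.055 ] [0.0169 0.0442]
```

View pics/w7.png

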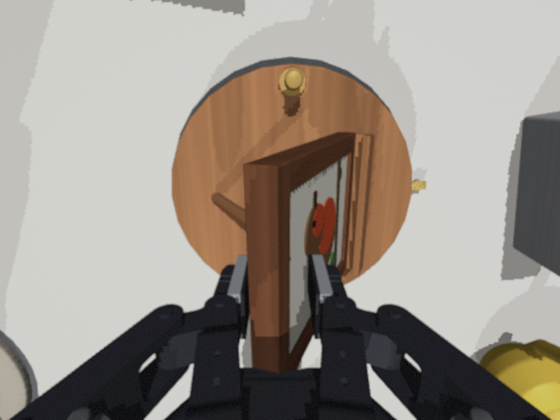

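The print now leans on the uprights, picture side out; its edge is at (268,165–365) and its foot is behind the lip at (362,140–265). Next I press gently with the front finger.

```bash
python3 -m handwheel '[{"jaw":0.335,"x":0,"y":-0.06,"z":0,"yaw":0},{"jaw":0.335,"x":0,"y":-0.06,"z":0,"yaw":0},{"jaw":0.335,"x":0,"y":0,"z":0,"yaw":0}]' 20
python3 go.py
python3 -m handwheel '[{"jaw":0.335,"x":0,"y":-0.06,"z":0,"yaw":0},{"jaw":0.335,"x":0,"y":-0.04,"z":0,"yaw":0},{"jaw":0.335,"x":0,"y":0,"z":0,"yaw":0}]' 20
python3 go.py
```

```text
t: 17.3
tcp_pos: [0.4888, 0.2267, 0.2044]
ee_rot: [0.741, 0.672, -0.0, -0.0]
ft_force: [-1.4, -0.0, -0.1]
width: 0.337
grasp_force: 0.4
tcp [0.4888 0.2267 0.2044] tool y angle -5.63 f [-1.4 -0.  -0.1] w 0.33695908081171494 0.3965200879611075
u,v -0.0163 0.0001
t: 17.6
tcp_pos: [0.4858, 0.227, 0.2044]
ee_rot: [0.741, 0.672, -0.0, -0.0]
ft_force: [-0.7, -1.0, -0.3]
width: 0.333
grasp_force: 0.5
tcp [0.4858 0.227  0.2044] tool y angle -5.63 f [-0.7 -1.  -0.3] w 0.3330323164211749 0.45480711618438363
u,v -0.0193 0.0001
```

```bash
python3 -m handwheel '[{"jaw":0.335,"x":0,"y":-0.06,"z":0,"yaw":0},{"jaw":0.335,"x":0,"y":-0.04,"z":0,"yaw":0},{"jaw":0.335,"x":0,"y":0,"z":0,"yaw":0}]' 20
python3 go.py
python3 -m handwheel '[{"jaw":0.335,"x":0,"y":-0.05,"z":0,"yaw":0},{"jaw":0.335,"x":0,"y":-0.03,"z":0,"yaw":0},{"jaw":0.335,"x":0,"y":0,"z":0,"yaw":0}]' 20
python3 go.py
python3 - <<'E'
from h import *
s=robot.state();p,d=robot.read_camera("wrist");cv2.imwrite("pics/w8.png",p)
P=cloud(cam("wrist",s),d).reshape(-1,3);C=np.array([.505,.225]);a=np.radians(-5.6);e=np.array([np.cos(a),np.sin(a)]);f=np.array([-e[1],e[0]]);t=np.radians(27)
dd=P[:,:2]-C;u=dd@e;v=dd@f;h=P[:,2];X=u*np.cos(t)+(h-.048)*np.sin(t); Z=-u*np.sin(t)+(h-.048)*np.cos(t)
for lo in np.arange(.02,.16,.02):
    k=(abs(v)<.056)&(Z>lo)&(Z<lo+.02)&(abs(X-.055)<.012)
    if k.sum()>20: print(lo.round(2),k.sum(),np.percentile(X[k],[10,50,90]).round(4),np.percentile(v[k],[2,98]).round(4))
E
```

```text
t: 17.9
tcp_pos: [0.4833, 0.2273, 0.2045]
ee_rot: [0.741, 0.671, 0.0, 0.0]
ft_force: [0.8, -0.5, 0.1]
width: 0.336
grasp_force: 0.1
tcp [0.4833 0.2273 0.2045] tool y angle -5.64 f [ 0.8 -0.5  0.1] w 0.3358534619442902 0.12510779001786432
u,v -0.0218 0.0001
t: 18.2
tcp_pos: [0.4822, 0.2274, 0.2049]
ee_rot: [0.741, 0.671, 0.001, 0.001]
ft_force: [5.4, -2.1, -1.2]
width: 0.338
grasp_force: 2.3
tcp [0.4822 0.2274 0.2049] tool y angle -5.67 f [ 5.4 -2.1 -1.2] w 0.33795415278135926 2.266824214893859
u,v -0.0229 0.0002
0.02 956 [0.0544 0.0548 0.0576] [-0.053   0.0541]
0.04 1090 [0.0538 0.0549 0.0568] [-0.0514  0.054 ]
0.06 1046 [0.0531 0.0542 0.0558] [-0.0258  0.0545]
0.08 1116 [0.0525 0.0538 0.0554] [-0.0139  0.0548]
0.1 1622 [0.0517 0.0527 0.0548] [-0.0496  0.0548]
0.12 2999 [0.0512 0.0517 0.0552] [-0.0527  0.0543]
0.14 7000 [0.0449 0.0522 0.0541] [-0.0421  0.0545]
0.16 443 [0.0436 0.0448 0.046 ] [-0.0102  0.0122]
```

```bash
python3 -m handwheel '[{"jaw":0.335,"x":0,"y":0,"z":0,"yaw":0},{"jaw":0.335,"x":0,"y":0,"z":0,"yaw":0},{"jaw":0.335,"x":0,"y":0,"z":0,"yaw":0},{"jaw":0.335,"x":0,"y":0,"z":0,"yaw":0}]' 20
python3 go.py
python3 -m handwheel '[{"jaw":0.4,"x":0,"y":0.03,"z":0,"yaw":0},{"jaw":0.45,"x":0,"y":0,"z":0,"yaw":0},{"jaw":0.5,"x":0,"y":0,"z":0,"yaw":0},{"jaw":0.5,"x":0,"y":0,"z":0,"yaw":0},{"jaw":0.5,"x":0,"y":0,"z":-0.3,"yaw":0},{"jaw":0.5,"x":0,"y":0,"z":-0.6,"yaw":0},{"jaw":0.5,"x":0,"y":0,"z":-1,"yaw":0},{"jaw":0.5,"x":0,"y":0,"z":-1,"yaw":0},{"jaw":0.5,"x":0,"y":0,"z":-1,"yaw":0},{"jaw":0.5,"x":0,"y":0,"z":0,"yaw":0}]' 20
python3 - <<'E'
from h import *
s=robot.state();w,d=robot.read_camera("wrist");p,dt=robot.read_camera("side");tp,dtp=robot.read_camera("top");np.save("pics/top9.npy",dtp);cv2.imwrite("pics/top9.png",tp)
a=cv2.resize(p[140:300,170:370],(500,400),interpolation=cv2.INTER_CUBIC)
cv2.imwrite("pics/c9.png",np.hstack([a,cv2.resize(w,(300,225)).repeat(1,0) if 0 else cv2.copyMakeBorder(cv2.resize(w,(300,225)),0,175,0,0,cv2.BORDER_CONSTANT)]))
C=np.array([.505,.225]);a=np.radians(-5.6);e=np.array([np.cos(a),np.sin(a)]);f=np.array([-e[1],e[0]]);t=np.radians(27)
for n,P in(("wrist",cloud(cam("wrist",s),d)),("top",cloud(cam("top"),dtp)),("side",cloud(cam("side"),dt))):
    P=P.reshape(-1,3);dd=P[:,:2]-C;u=dd@e;v=dd@f;h=P[:,2];X=u*np.cos(t)+(h-.048)*np.sin(t); Z=-u*np.sin(t)+(h-.048)*np.cos(t)
    for lo in np.arange(0,.18,.02):
        k=(abs(v)<.066)&(Z>lo)&(Z<lo+.02)&(abs(X-.052)<.012)
        if k.sum()>20: print(n,lo.round(2),k.sum(),np.percentile(X[k],[10,50,90,98]).round(4),np.percentile(v[k],[1,99]).round(4),"Zmax",Z[k].max().round(4))
E
```

```text
t: 18.65
tcp_pos: [0.4823, 0.2274, 0.2048]
ee_rot: [0.741, 0.671, 0.001, 0.001]
ft_force: [5.6, -1.0, -0.8]
width: 0.334
grasp_force: 2.3
tcp [0.4823 0.2274 0.2048] tool y angle -5.68 f [ 5.6 -1.  -0.8] w 0.3341447474797881 2.2663098249176983
u,v -0.0228 0.0002
t: 19.65
tcp_pos: [0.4832, 0.2277, 0.3255]
ee_rot: [0.741, 0.671, 0.003, 0.0]
ft_force: [-0.4, 0.7, 0.4]
width: 0.499
grasp_force: 0.0
wrist 0.0 806 [0.0557 0.0577 0.063  0.0638] [-0.0574  0.0606] Zmax 0.02
wrist 0.02 608 [0.0538 0.0544 0.0572 0.0576] [-0.0575  0.0606] Zmax 0.04
wrist 0.04 706 [0.0535 0.0546 0.0567 0.0572] [-0.0575  0.0605] Zmax 0.0599
wrist 0.06 801 [0.0529 0.0541 0.0561 0.0567] [-0.0575  0.0605] Zmax 0.0799
wrist 0.08 944 [0.0524 0.0536 0.0556 0.0561] [-0.0575  0.0605] Zmax 0.1
wrist 0.1 1191 [0.0517 0.0525 0.055  0.0556] [-0.057   0.0604] Zmax 0.12
wrist 0.12 1157 [0.0512 0.0518 0.0547 0.0551] [-0.0572  0.0604] Zmax 0.1399
wrist 0.14 3113 [0.0423 0.0507 0.0543 0.0546] [-0.0577  0.0601] Zmax 0.158
top 0.0 86 [0.0575 0.0599 0.0619 0.0624] [-0.0594  0.0552] Zmax 0.02
top 0.02 95 [0.056  0.0576 0.06   0.0625] [
[... 342 characters left out ...]
 0.0578 0.0591] [-0.059   0.0185] Zmax 0.1398
top 0.14 139 [0.0444 0.0542 0.0575 0.0584] [-0.0585  0.0111] Zmax 0.1588
side 0.0 50 [0.0486 0.0589 0.0616 0.0626] [-0.0634  0.0557] Zmax 0.0197
side 0.02 61 [0.0516 0.0575 0.0604 0.0619] [-0.0631  0.058 ] Zmax 0.0398
side 0.04 66 [0.0497 0.057  0.06   0.061 ] [-0.0641  0.0591] Zmax 0.0598
side 0.06 59 [0.0492 0.056  0.0589 0.0598] [-0.0622  0.0555] Zmax 0.0799
side 0.08 66 [0.0494 0.0562 0.0585 0.0602] [-0.063   0.0558] Zmax 0.0996
side 0.1 68 [0.0477 0.0551 0.0578 0.0587] [-0.0632  0.0602] Zmax 0.1198
side 0.12 64 [0.0483 0.0541 0.0575 0.0585] [-0.0628  0.0564] Zmax 0.1394
side 0.14 93 [0.0454 0.0544 0.0575 0.0584] [-0.063   0.0581] Zmax 0.1593
```

View pics/c9.png

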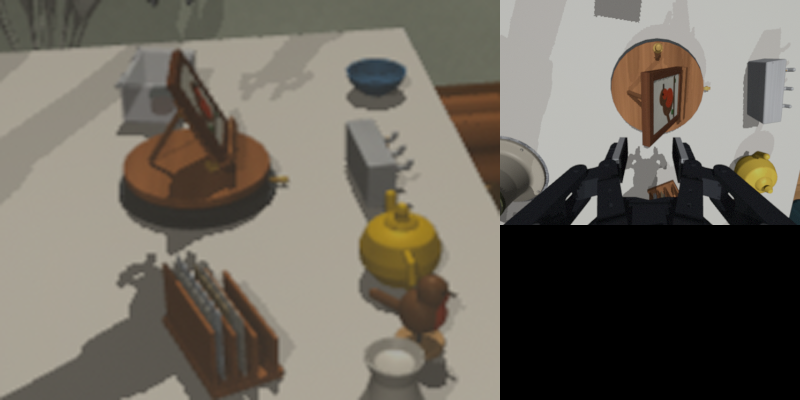

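The print stands on the easel with the robin upright and facing out, about 1.4° from flat and centred to about 1.5 mm. The fingers are clear of it. Last check is the disc angle and the other ornaments.

Run:
```python
from h import *
c=cam("top");C=np.array([.505,.225])
p0=cv2.imread("pics/top0.png").astype(int);p9=cv2.imread("pics/top9.png").astype(int)
for n in("top1","top9"):
    P=cloud(c,np.load(f"pics/{n}.npy"));h=P[...,2];r=np.hypot(P[...,0]-C[0],P[...,1]-C[1])
    m=(h>.074)&(h<.09)&(r>.085)&(r<.115)&(P[...,1]>.28)&(P[...,0]<.56);q=P[m]
    if len(q): k=(q.min(0)+q.max(0))/2;print(n,len(q),k.round(4),np.degrees(np.arctan2(k[1]-C[1],k[0]-C[0])))
# brass mark on rim
hsv=cv2.cvtColor(cv2.imread("pics/top9.png"),cv2.COLOR_BGR2HSV)
m=cv2.inRange(hsv,(14,90,80),(35,255,255));m[:198]=0;m[211:]=0;m[:,:215]=0;m[:,235:]=0
v,u=np.nonzero(m);
if len(u):
    for z in(.01,.02,.035):
        X=onz(c,[[u.mean(),v.mean()]],z)[0];print("mark",len(u),u.mean(),v.mean(),X.round(4),np.degrees(np.arctan2(X[1]-C[1],X[0]-C[0])))
for nm,(a,b,w) in dict(keys=(205,145,48),teapot=(272,145,50),robin=(328,150,32),vase=(395,175,45),candle=(425,238,40),box=(105,232,72)).items():
    print(nm,np.abs(p0-p9)[b:b+40,a:a+w].mean().round(2))
```

```text
top1 14 [0.515  0.3257 0.0821] 84.35694038612347
mark 17 224.47058823529412 206.35294117647058 [0.6328 0.2136 0.01  ] -5.114325526196067
mark 17 224.47058823529412 206.35294117647058 [0.632 0.212 0.02 ] -5.844213379724193
mark 17 224.47058823529412 206.35294117647058 [0.6308 0.2097 0.035 ] -6.952748646500107
keys 4.93
teapot 4.81
robin 4.8
vase 4.6
candle 4.61
box 19.67
```

Run:
```python
from rig import robot
print(robot.hand_in())
```

```text
the job is handed in; nothing more can be done
None
```

The job is handed in: by my measurements the disc is in its click stop facing the brass mark, and the robin print stands on the easel's ledge, right way up, picture out, about 1.4° off flat and 1.5 mm off centre; the knob (hidden at the end) was not re-measured after placing, the acrylic box was not clearly checked, the other ornaments had not moved, and no verdict was returned.

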